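# Shut and latch the gate of the bench-top tray rack

## Task

Close the gate of the tray rack and latch it: raise the drop bar by its red knob so that it passes over the nose of the striker on the post, press the gate in against its rubber buffer until the bar is clear behind the nose, and let the bar drop fully down into the catch. Work by feel and gently: do not press the gate onto its buffer with more than 20 N or force the bar onto the striker (40 N is too much), and leave the jar, the loaf tin and the scraper where they are.

Things in the scene. Friction and masses are not known exactly. Their poses are not given: they have to be found in the camera images.
- gate (a joint): Angle (rad) of the rack's gate (frame of 14 mm aluminium tube, 365 mm wide, 33 to 232 mm above the bench) about its upright hinge on the left post as seen from the robot. Grows as it opens towards the robot; 0 is about the latched place (-0.04 to 0.04, as the striker is set); inward stop at -0.07. The gate stays where it is left.
- latch_bar (a joint): Angle (rad) of the drop bar about its pivot on the gate's top rail. 0: level, as when down on the floor of the catch; grows as the free end is raised (stop 0.32); with nothing under it it sags to -0.07. It falls by its own weight (about 0.32 kg with the knob). It clears the nose of the striker above 0.10 (raise it to 0.15 to 0.25) and lies at about 0.09 when on top of the nose.
- latch_knob (a point): Centre of the red cylindrical knob on the bar, 18 mm in diameter, 32 mm long, axis square to the gate, about 215 mm above the bench. x along its axis into the rack, y left, z up; turns with gate and bar. It is 125 mm from the pivot towards the free end, 30 mm in front of the bar's middle. Can be pinched from above, fingers closing along y; nothing stands over it.
- gate_hinge (a point): Point on the gate's upright hinge axis at the height of the bar's pivot (215 mm). Turns with the gate: x into the rack, y left, z up. In this frame the bar's pivot is at x -17, y -165, z 0 mm and the knob, with the bar level, at x -47, y -290, z 0 mm. The gate's free upright, which meets the buffer, is 350 mm from the axis.
- bar_pivot (a point): Pivot of the drop bar, in the middle of its thickness. The bar is a dark steel flat, 8 mm thick (x), 20 mm high (z), that runs 225 mm from the pivot along -y to its free end; the free end reaches past the gate to the catch.
- catch: Fixed clamp on the rack's right post. Origin: front face of the post, at the height of the floor of the catch (205 mm); x into the rack, y left, z up. The striker bolted to it through slots is a steel angle that carries floor, nose and buffer together: it stands up to 12 mm nearer to the robot or farther away than drawn. No reading tells how much: feel for it.
- jar: Bystander: white jar with a black lid, 76 mm in diameter, 110 mm high; origin under its middle.
- loaf_tin: Bystander: dark steel loaf tin, 110 x 200 x 70 mm; origin under its middle.
- scraper: Bystander: dough scraper lying flat, steel blade 75 x 120 mm, wooden grip 20 mm thick; origin under the seam of grip and blade.
- nose_drawn (a point): Where the inner face of the striker's nose would be as drawn, at floor height (the true one is up to 12 mm off along x). The nose is an upright steel lip at the robot's end of the level floor: 8 mm thick, 18 mm high, 20 mm wide. Latched, the bar lies on the floor with its front against this inner face; as drawn this is gate angle 0.
- buffer_drawn (a point): Where the tip of the rubber buffer (18 mm in diameter, moves with the striker) would be as drawn. It pushes the gate's free upright out with 4.5 N per mm. It is met 1.5 mm before the latched place, holds the latched gate with about 7 N, and the bar can drop once it is pressed 1 mm or more past that place: 15 to 20 N at the knob is a good push.
- strike_pad: Steel pad, 20 x 30 mm, at the back of the gate's free upright, 40 mm below the bar's middle; it meets the buffer. Origin in its middle.
- bar_end: Last 50 mm of the drop bar, the part that goes into the catch; origin in the middle of this length, 200 mm from the pivot.

How it is judged:
By the outcome, as a careful person would: the job done as asked, in the order asked, and still so for the second after the job is handed in, with the robot touching nothing.
It also fails if it takes over 54 s, if anything falls off the work surface, if the arm or the gripper's body presses on something with over 40 N, if the wrist force passes 120 N, or if a joint passes its speed limit or range.

## Robot

A 6-joint arm with a two-finger parallel gripper is mounted at the origin on the work surface. World frame = base frame: x ahead of the robot, y to its left, z up, the work surface at z = 0. Lengths are in m, angles in rad, forces in N, time in s.
With the tool pointing down it reaches from about 0.275 to 0.975 m from the base axis. Payload 8.4 kg.
Tool frame: the origin (TCP) lies on the centre line of the jaws, within the pads' length; the fingertips stand 22 mm ahead of it and the grasp point (between the pads) lies 3 mm ahead of it (manip.tip_reach is the distance from the TCP to the fingertips, in m); z points along the fingers, y is the direction in which the jaws open and shut (so a half turn about z gives the same grasp; the last joint's range is limited). The gripper opens to 92 mm and grips with 3 to 60 N. Pads are 20 mm wide; open, the fingers measure 128 mm over their backs; the gripper's body (75 mm by 189 mm) begins 69 mm behind the grasp point.
Start: joints at [1.139, 0.353, 1.633, -0, 1.155, -0.002], TCP at [0.26, 0.568, 0.237] pointing down, gripper open.
Joint ranges: [-2.63, 2.63], [-0.92, 2.1], [0.06, 2.66], [-1.3, 4.44], [0, 2.69], [-3.02, 3.02]. Speed limits (rad/s): [2.22, 2.22, 2.79, 3.14, 3.14, 3.14].

## Interface

Orientations are given as a unit quaternion [w, x, y, z].
In Python, from bench import status, vision, manip gives the robot as it stands.
- The arm moves only by the tool apply_moves, never from a script. Its argument "moves" is a list that holds one entry, the list of rows, each a list of 7 numbers: the shift along the tool's x, y, z in cm, then the turn, a rotation vector about the tool's x, y, z in rad, then the finger opening in cm, from 0 to 9.19. In form: [[[dx, dy, dz, ax, ay, az, claw], ...]]. A call has 1 to 8 rows; each row shifts and turns the commanded pose from where the row before left it, along the tool's axes as they then stand; what a row does not reach is not made up. A row lasts 1/12 s, in which the tool goes at most 41.7 mm and 7.16 degrees, less where a joint would pass 70% of its speed; a pose out of reach is approached as far as the arm can. A call with a gripper value outside its range is refused whole. The fingers move at their own pace and stop on an object; "squeeze" is the grip in N (left out, the last holds). Time passes only in rows, so rows that do not move let the fingers close. It gives the time, the measured TCP pose, the force and the opening at its end, in the units of the state.
- status.sense(): the state, without advancing time (a new reading comes with each control period).
- vision.grab_frame(name): name is "scene" or "top"; returns a dict with "frame" (420x560x3 uint8, red, green, blue), "depth" (420x560 float32, m along the optical axis (not along the pixel's ray), 0 where there is no reading), "mtx" (3x3 intrinsics, pixels), "R" (3x3) and "t" (3): a world point X has camera coordinates R X + t. Camera axes: x right, y down, z forward; pixel columns grow to the right and rows downward; lengths in m; the calibration is good to about 2 mm. A picture is of the moment at which its call begins.
- manip.sign_off(): hands the job in, once; it reports no verdict.
Trained networks look in a picture, given as the dict that the camera call returned (one of the last four; its "shot" number tells which), for a name from the list of things; names that differ only in an ending like _2 or _b are one class to them, and where a whole thing is asked for, a point or a joint stands for the part that bears it (a point fixed in the world has none). Each returns a list of dicts, best first, with "confidence" (0 to 1); they miss things now and then, are a little off and sometimes report something else, mostly with a low value. They report only what shows in the picture. A call takes as long as a camera call.
- vision.recognise(picture, target): "point" ([x, y, z] in m, in the coordinates of the camera as it stood for that picture, good to about 4 mm: the middle of the surface that is visible of it).
- vision.mark_of(picture, target): "point" ([x, y, z] in m, in the coordinates of the camera as it stood for that picture, good to about 4 mm: a listed point, or the origin of a listed thing).
The state is a dict: "time_s": time; "qpos": joint angles; "dq": joint speeds; "effort": joint torques, N m; "ee_pos": TCP position; "eef_rot": TCP orientation; "wrist_force": force on the tool from outside, world axes, zero at the start; "moment": the same for the moment, N m; "finger_gap": opening from 0.0 (shut) to 1.0 (fully open).
Only numpy, scipy, OpenCV 4.12 (cv2) and the standard library are available. Lean on these libraries where they do the work, as an engineer would, in place of code of your own. Each camera call takes 0.05 s, during which the arm holds its last target.

## Working session

There is one attempt and no reset: what is moved stays moved. The work goes in short steps, Python scripts to look and compute and a tool call to move; the robot and the scene stay as the last step left them, time stands still between calls to the robot, and variables do not carry over. Pictures are saved under pics/ and viewed, and the job is handed in when it is done.

Besides the shell and the picture viewer there is one more tool, called after "Request:" as a command line: name --argument value ..., lists and objects as JSON in quotes. apply_moves: Moves the arm, as the interface text tells. Its arguments: {"type":"object","properties":{"moves":{"type":"array"},"squeeze":{"type":"number"}},"required":["moves"]}

```bash
ls; mkdir -p pics
cat > h.py <<'E'
import numpy as np,cv2
from bench import status,vision,manip
def w(p,c): return np.array(c["R"]).T@(np.array(p)-np.array(c["t"]))
def save(c,n): cv2.imwrite("pics/"+n,cv2.cvtColor(c["frame"],cv2.COLOR_RGB2BGR))
E
python3 - <<'E'
from h import *
s=status.sense();print(s)
for n in ("scene","top"):
    c=vision.grab_frame(n);save(c,n+"0.png")
    for t in ("latch_knob","gate_hinge","bar_pivot","catch","nose_drawn","buffer_drawn","strike_pad","bar_end","jar","loaf_tin","scraper"):
        r=vision.mark_of(c,t)
        print(n,t,[(np.round(w(q["point"],c),4).tolist(),round(q["confidence"],2)) for q in r[:2]])
print(status.sense()["time_s"])
E
```

```text
pics
{'time_s': 0.0, 'qpos': array([ 1.13860341e+00,  3.53599031e-01,  1.63413578e+00,  3.40979182e-06,
        1.15518247e+00, -2.40766305e-03]), 'dq': array([-0.00026149, -0.00171366,  0.00064354, -0.00122052,  0.00031921,
       -0.0003569 ]), 'effort': array([ 2.26193843e-04, -5.93815434e+01, -3.34239578e+01,  6.99044717e-02,
        2.32174387e-02, -1.49238081e-04]), 'ee_pos': array([0.26023254, 0.56773934, 0.23589364]), 'eef_rot': array([-1.44313536e-04,  2.13243151e-01,  9.76998935e-01, -6.46401566e-04]), 'wrist_force': array([-0.46949576, -0.59342767, -0.27396392]), 'moment': array([-0.00978617, -0.07199695,  0.02124367]), 'finger_gap': 1.0020798964094328}
scene latch_knob [([0.5548, 0.0386, 0.2058], 0.91)]
scene gate_hinge [([0.7077, 0.2887, 0.2198], 0.59), ([0.5503, 0.0382, 0.2051], 0.22)]
scene bar_pivot []
scene catch [([0.726, -0.0848, 0.2099], 0.72), ([0.5553, 0.0411, 0.2053], 0.64)]
scene nose_drawn [([0.6663, -0.0831, 0.2042], 0.81)]
scene buffer_drawn [([0.6893, -0.0654, 0.175], 0.88), ([0.612, -0.1912, 0.0016], 0.6)]
scene strike_pad [([0.5824, -0.0357, 0.1768], 0.38)]
scene bar_end []
scene jar [([0.6109, -0.1916, 0.002], 0.98)]
scene loaf_tin [([0.7405, 0.4897, 0.0026], 0.62)]
scene scraper [([0.4931, 0.324, -0.006], 0.91)]
top latch_knob [([0.5599, 0.0342, 0.2021], 0.79)]
top gate_hinge [([0.7102, 0.2868, 0.212], 0.61)]
top bar_pivot [([0.6352, 0.1373, 0.215], 0.78)]
top catch [([0.7317, -0.0925, 0.2048], 0.64), ([0.7148, 0.2863, 0.215], 0.45)]
top nose_drawn [([0.6673, -0.0837, 0.2046], 0.62)]
top buffer_drawn [([0.6972, -0.0622, 0.1707], 0.87)]
top strike_pad []
top bar_end []
top jar [([0.6143, -0.1927, 0.0009], 0.55)]
top loaf_tin [([0.7444, 0.4919, 0.0012], 0.65), ([0.6688, -0.0834, 0.2076], 0.51)]
top scraper []
1.2
```

View pics/scene0.png

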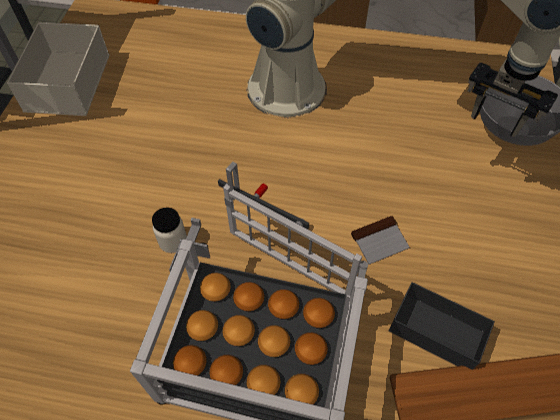

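View pics/top0.png

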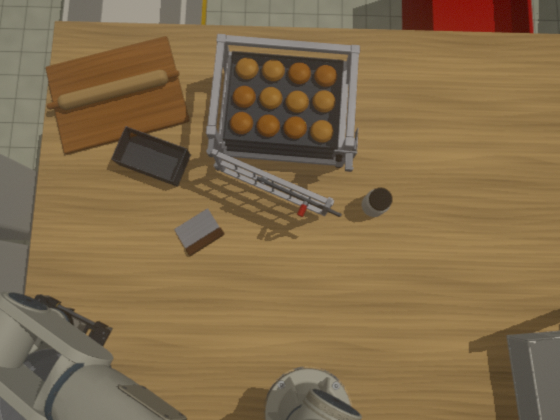

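The scene view shows the gate about 20° open, with the red knob near px (261,190) and the catch post near (197,230). In the top view the knob is at (303,210) and the jar at (377,202). I'll refine the knob position by red segmentation in both views.

```bash
cat >> h.py <<'E'
def red(c):
    f=c["frame"].astype(int); return ((f[...,0]>110)&(f[...,1]<50)&(f[...,2]<50)).astype(np.uint8)
def knob(c,near=None):
    m=red(c); n,l,st,ce=cv2.connectedComponentsWithStats(m)
    out=[]
    for i in range(1,n):
        if 8<st[i,4]<600:
            v,u=np.nonzero(l==i); z=c["depth"][v,u]; ok=z>0
            if not ok.any(): continue
            K=c["mtx"]; P=np.stack([(u-K[0,2])/K[0,0]*z,(v-K[1,2])/K[1,1]*z,z],1)[ok]
            X=(P-c["t"])@c["R"]; out.append((ce[i].round(1),st[i,4],X.mean(0).round(4),X.min(0).round(3),X.max(0).round(3)))
    return out
E
python3 - <<'E'
from h import *
cs=[]
rays=[]
for n in ("scene","top"):
    c=vision.grab_frame(n)
    for o in knob(c): 
        if 0.4<o[2][0]<0.7 and abs(o[2][1])<.2:
            print(n,*o)
            K=c["mtx"];d=c["R"].T@np.array([(o[0][0]-K[0,2])/K[0,0],(o[0][1]-K[1,2])/K[1,1],1]);d/=np.linalg.norm(d)
            rays.append((-c["R"].T@c["t"],d))
A=sum(np.eye(3)-np.outer(d,d) for _,d in rays);b=sum((np.eye(3)-np.outer(d,d))@o for o,d in rays)
print(len(rays),np.linalg.solve(A,b),[o for o,_ in rays])
for n in ("scene","top"):
    c=vision.grab_frame(n)
    for t in ("latch_knob","gate_hinge","nose_drawn","buffer_drawn","catch"):
        r=vision.mark_of(c,t)
        print(n,t,[(np.round(w(q["point"],c),4).tolist(),round(q["confidence"],2)) for q in r[:1]])
E
```

```text
scene [260.4 188.7] 57 [0.5538 0.0358 0.2091] [ 0.406 -0.011 -0.004] [0.572 0.045 0.217]
top [301.6 210.2] 55 [0.5571 0.0368 0.214 ] [0.544 0.028 0.209] [0.571 0.046 0.223]
2 [0.55707187 0.03661353 0.21358872] [array([1.2440192 , 0.20581611, 1.18618526]), array([0.35111662, 0.09635876, 1.44327427])]
scene latch_knob [([0.5547, 0.037, 0.2052], 0.91)]
scene gate_hinge [([0.7104, 0.2873, 0.2175], 0.87)]
scene nose_drawn [([0.6649, -0.0818, 0.2054], 0.88)]
scene buffer_drawn [([0.6929, -0.0638, 0.1761], 0.83)]
scene catch [([0.7227, -0.0816, 0.2048], 0.6)]
top latch_knob [([0.5618, 0.0375, 0.2053], 0.61)]
top gate_hinge [([0.7462, 0.4919, 0.0023], 0.6)]
top nose_drawn [([0.6693, -0.0859, 0.2041], 0.56)]
top buffer_drawn [([0.6974, -0.0609, 0.172], 0.88)]
top catch [([0.7311, -0.0903, 0.2056], 0.6)]
```

Request:
apply_moves --moves '[[[0,0,-3,0,0,0,5],[0,0,-3,0,0,0,5],[0,0,-1,0,0,0,5],[0,0,0,0,0,0,5]]]'

```text
time_s: 2.23
ee_pos: [0.2611, 0.5696, 0.3097]
eef_rot: [0.001, 0.213, 0.977, 0.003]
wrist_force: [0.2, 0.5, -0.7]
finger_gap: 0.733
```

Request:
apply_moves --moves '[[[-3.05,-2.25,0,0,0,0,5],[-3.05,-2.25,0,0,0,0,5],[-3.05,-2.25,0,0,0,0,5],[-3.05,-2.25,0,0,0,0,5],[-3.05,-2.25,0,0,0,0,5],[-3.05,-2.25,0,0,0,0,5],[-3.05,-2.25,0,0,0,0,5],[-3.05,-2.25,0,0,0,0,5]]]'

```text
time_s: 2.9
ee_pos: [0.4072, 0.3008, 0.3051]
eef_rot: [-0.001, 0.213, 0.977, -0.001]
wrist_force: [1.0, 0.6, 0.4]
finger_gap: 0.541
```

Request:
apply_moves --moves '[[[-3.05,-2.25,0,0,0,0,5],[-3.05,-2.25,0,0,0,0,5],[-3.05,-2.25,0,0,0,0,5],[-3.05,-2.25,0,0,0,0,5],[-3.05,-2.25,0,0,0,0,5],[-3.05,-2.25,0,0,0,0,5],[0,0,0,0,0,0,5],[0,0,0,0,0,0,5]]]'

```text
time_s: 3.57
ee_pos: [0.5172, 0.1023, 0.3049]
eef_rot: [-0.001, 0.215, 0.977, -0.0]
wrist_force: [0.2, 0.5, 0.0]
finger_gap: 0.547
```

Request:
apply_moves --moves '[[[-2.06,-1.43,0,0,0,0,5],[-2.06,-1.43,0,0,0,0,5],[-2.06,-1.43,0,0,0,0,5],[0,0,0,0,0,-0.047,5],[0,0,0,0,0,0,5],[0,0,0,0,0,0,5]]]'

```text
time_s: 4.07
ee_pos: [0.5548, 0.0404, 0.3057]
eef_rot: [-0.001, 0.19, 0.982, 0.0]
wrist_force: [0.2, -0.5, 0.5]
finger_gap: 0.549
```

```bash
cat >> h.py <<'E'
def need(target):
    from scipy.spatial.transform import Rotation as Ro
    s=status.sense();q=s["eef_rot"];R=Ro.from_quat([q[1],q[2],q[3],q[0]]).as_matrix()
    return s["ee_pos"].round(4),(R.T@(np.array(target)-s["ee_pos"])*100).round(2),"yaw y axis deg",np.degrees(np.arctan2(R[1,1],R[0,1])).round(2), "F",s["wrist_force"].round(2)
E
python3 - <<'E'
from h import *
print(need([0.5555,0.0373,0.207]))
for n in ("scene","top"):
    c=vision.grab_frame(n); cv2.imwrite(f"pics/{n}1.png",cv2.resize(cv2.cvtColor(c["frame"][100:310,180:460],cv2.COLOR_RGB2BGR),None,fx=2.5,fy=2.5))
E
```

```text
(array([0.5548, 0.0404, 0.3057]), array([-0.2 , -0.26,  9.87]), 'yaw y axis deg', np.float64(68.05), 'F', array([ 0.24, -0.48,  0.46]))
```

View pics/scene1.png

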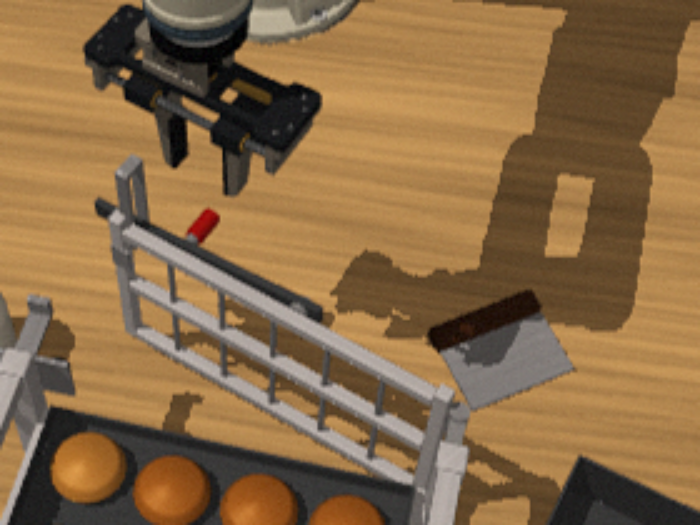

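The gripper is lined up above the knob: fingers near (203,170), knob near (205,225) in the crop. I'll go down around it.

Request:
apply_moves --moves '[[[-0.2,-0.26,2,0,0,0,5],[0,0,2,0,0,0,5],[0,0,2,0,0,0,5],[0,0,1.5,0,0,0,5],[0,0,1.2,0,0,0,5],[0,0,0.8,0,0,0,5],[0,0,0,0,0,0,5],[0,0,0,0,0,0,5]]]'

```text
time_s: 4.83
ee_pos: [0.5566, 0.0363, 0.2118]
eef_rot: [-0.0, 0.19, 0.982, -0.0]
wrist_force: [0.4, 0.4, 0.7]
finger_gap: 0.545
```

Run:
```python
from h import *
print(need([0.5555,0.0373,0.209]))
for n in ("scene","top"):
    c=vision.grab_frame(n); cv2.imwrite(f"pics/{n}2.png",cv2.resize(cv2.cvtColor(c["frame"][120:270,200:400],cv2.COLOR_RGB2BGR),None,fx=3.5,fy=3.5))
```

```text
(array([0.5566, 0.0363, 0.2118]), array([0.14, 0.05, 0.28]), 'yaw y axis deg', np.float64(68.08), 'F', array([0.36, 0.4 , 0.7 ]))
```

View pics/scene2.png

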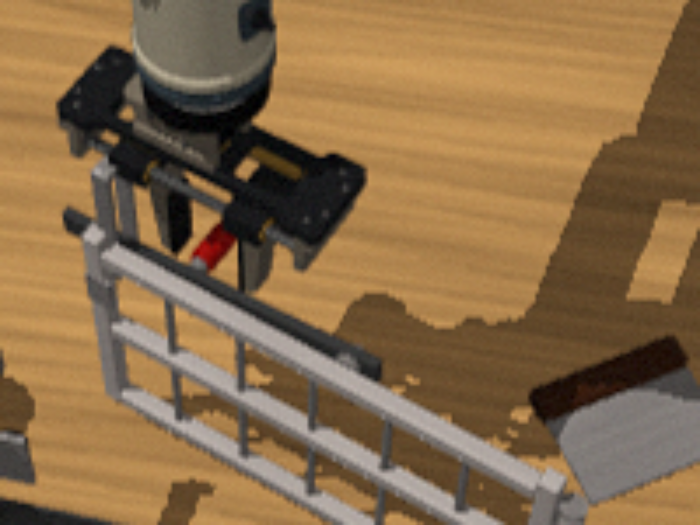

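Run:
```python
from h import *
c=vision.grab_frame("scene");K=c["mtx"]
v,u=np.mgrid[0:420,0:560];z=c["depth"];P=np.stack([(u-K[0,2])/K[0,0]*z,(v-K[1,2])/K[1,1]*z,z],-1)
X=(P-c["t"])@c["R"]
for (a,b,cc,d) in [(160,182,222,240),(212,250,180,212)]:
    print("region")
    for r in range(a,b,2): print(r,[ "%.3f"%X[r,q,2] for q in range(cc,d,2)])
```

```text
region
160 ['0.296', '0.296', '0.296', '0.295', '-0.001', '0.000', '0.301', '0.310', '0.314']
162 ['0.288', '0.285', '0.294', '0.293', '0.292', '0.303', '0.304', '0.302', '0.301']
164 ['0.284', '0.000', '-0.004', '-0.003', '0.289', '0.300', '0.301', '0.300', '0.301']
166 ['-0.000', '-0.002', '0.002', '0.004', '0.291', '0.299', '0.301', '0.302', '0.302']
168 ['-0.006', '-0.004', '-0.000', '0.289', '0.292', '0.292', '0.295', '0.297', '0.299']
170 ['-0.003', '-0.001', '0.287', '0.290', '0.291', '0.288', '0.285', '0.290', '0.294']
172 ['-0.006', '-0.002', '0.281', '0.287', '0.289', '-0.004', '0.261', '0.265', '0.286']
174 ['-0.000', '-0.001', '-0.003', '0.276', '0.284', '-0.000', '0.255', '0.256', '-0.002']
176 ['0.000', '-0.001', '-0.001', '0.268', '0.273', '-0.001', '0.246', '0.250', '0.244']
178 ['0.001', '-0.002', '-0.001', '0.263', '0.265', '0.261', '0.233', '0.242', '0.239']
180 ['-0.001', '-0.002', '-0.003', '0.254', '0.257', '0.256', '0.230', '0.234', '0.237']
region
212 ['0.001', '-0.001', '-0.003', '0.003', '-0.000', '-0.003', '0.000', '-0.004', '-0.005', '-0.003', '0.001', '-0
[... 2130 characters left out ...]
.205', '0.202', '0.004', '0.000', '0.000', '-0.000', '-0.003', '-0.006', '-0.004', '-0.002']
242 ['0.205', '0.234', '0.234', '0.231', '0.232', '0.238', '0.235', '0.207', '-0.006', '-0.001', '0.001', '-0.004', '0.001', '-0.007', '-0.004', '-0.006']
244 ['0.210', '0.234', '0.232', '0.231', '0.236', '0.233', '0.234', '0.207', '0.206', '0.211', '0.212', '0.210', '0.183', '0.180', '-0.003', '-0.004']
246 ['0.233', '0.233', '0.236', '0.234', '0.235', '0.235', '0.228', '0.214', '0.201', '0.200', '0.205', '0.209', '0.211', '0.209', '-0.006', '-0.003']
248 ['0.236', '0.235', '0.235', '0.233', '0.235', '0.231', '0.221', '0.211', '0.194', '0.196', '0.198', '0.198', '0.199', '0.206', '-0.005', '-0.000']
```

View pics/top2.png

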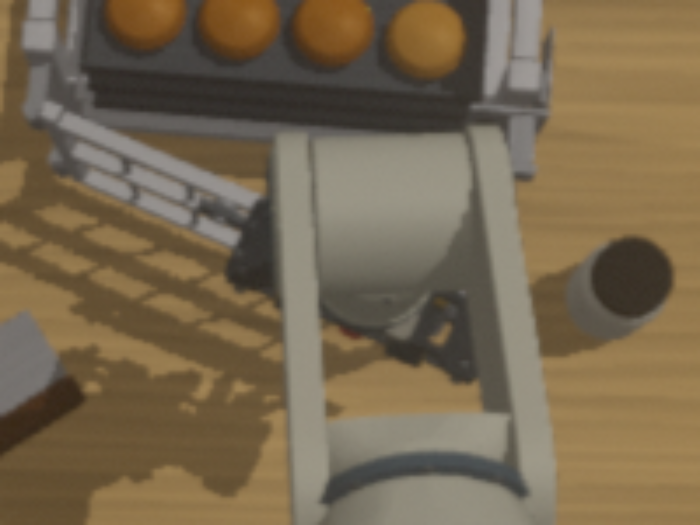

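Request:
apply_moves --moves '[[[0,0,0.1,0,0,0,3],[0,0,0,0,0,0,2.2],[0,0,0,0,0,0,1.6],[0,0,0,0,0,0,1.2],[0,0,0,0,0,0,1.2],[0,0,0,0,0,0,1.2]]]' --squeeze 20

```text
time_s: 5.48
ee_pos: [0.5565, 0.0358, 0.2107]
eef_rot: [-0.0, 0.19, 0.982, -0.0]
wrist_force: [-1.7, -1.7, 1.1]
finger_gap: 0.188
```

Run:
```python
from h import *
print(need([0.5555,0.0373,0.209]));s=status.sense();print(s["finger_gap"]*.0919,s["moment"])
```

```text
(array([0.5565, 0.0358, 0.2107]), array([0.15, 0.11, 0.17]), 'yaw y axis deg', np.float64(68.06), 'F', array([-1.73, -1.75,  1.06]))
0.017243988280081748 [-0.31289916  0.15410741 -0.07109195]
```

Request:
apply_moves --moves '[[[0,-0.03,-0.5,0,0,0,1.0],[0,0,-0.7,0,0,0,1.0],[0,0.03,-0.8,0,0,0,1.0],[0,0.1,-0.8,0,0,0,1.0],[0,0.1,-0.5,0,0,0,1.0],[0,0,0,0,0,0,1.0],[0,0,0,0,0,0,1.0]]]' --squeeze 25

```text
time_s: 6.07
ee_pos: [0.5572, 0.0374, 0.2441]
eef_rot: [0.0, 0.19, 0.982, -0.0]
wrist_force: [-2.1, -5.0, -1.9]
finger_gap: 0.189
```

Run:
```python
from h import *
print(need([0.5555,0.0373,0.209]));s=status.sense();print(s["finger_gap"]*.0919,s["moment"])
c=vision.grab_frame("scene"); cv2.imwrite(f"pics/scene3.png",cv2.resize(cv2.cvtColor(c["frame"][120:270,160:360],cv2.COLOR_RGB2BGR),None,fx=3.5,fy=3.5))
```

```text
(array([0.5572, 0.0374, 0.2441]), array([ 0.16, -0.07,  3.51]), 'yaw y axis deg', np.float64(68.08), 'F', array([-2.12, -5.03, -1.86]))
0.017370639793979972 [-0.73294049  0.39773457 -0.15284196]
```

View pics/scene3.png

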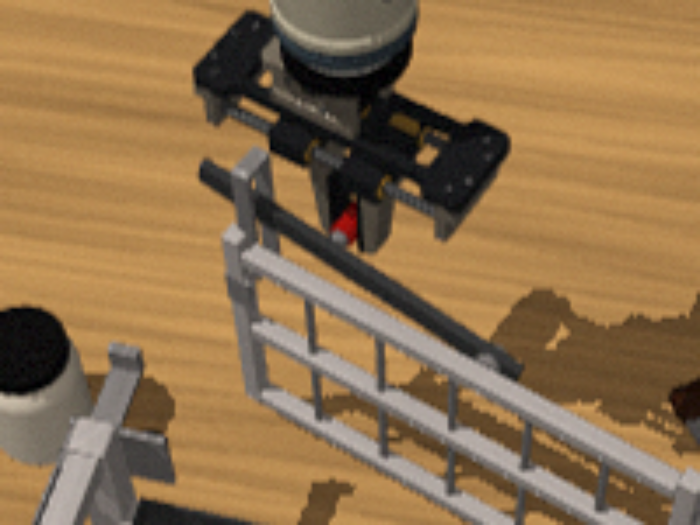

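Request:
apply_moves --moves '[[[-0.2,-0.13,0,0,0,-0.007,1.0],[-0.4,-0.062,0,0,0,-0.014,1.0],[-0.576,-0.088,0,0,0,-0.02,1.0],[-0.576,-0.088,0,0,0,-0.02,1.0],[-0.576,-0.088,0,0,0,-0.02,1.0],[-0.4,-0.062,0,0,0,-0.014,1.0],[0,0,0,0,0,0,1.0],[0,0,0,0,0,0,1.0]]]'

```text
time_s: 6.78
ee_pos: [0.5815, 0.0237, 0.2434]
eef_rot: [0.0, 0.144, 0.99, 0.0]
wrist_force: [0.5, -1.2, -1.5]
finger_gap: 0.19
```

```bash
cat >> h.py <<'E'
def st():
    from scipy.spatial.transform import Rotation as Ro
    s=status.sense();q=s["eef_rot"];R=Ro.from_quat([q[1],q[2],q[3],q[0]]).as_matrix()
    H=np.array([.7095,.288]);d=s["ee_pos"][:2]-H
    print("t",round(s["time_s"],2),"p",s["ee_pos"].round(4),"r",np.hypot(*d).round(4),"gate yaw",(np.degrees(np.arctan2(d[1],d[0]))+99.27).round(2),"tool yaw",(np.degrees(np.arctan2(R[1,1],R[0,1]))-90).round(2),"F gate axes",(np.diag([-1,1,-1])@R.T@s["wrist_force"]).round(2),"M",s["moment"].round(2),"gap",(s["finger_gap"]*91.9).round(1))
E
python3 -c "
from h import *
st()"
```

```text
Traceback (most recent call last):
  File "h.py", line 25, in st
    print("t",round(s["time_s"],2),"p",s["ee_pos"].round(4),"r",np.hypot(*d).round(4),"gate yaw",(np.degrees(np.arctan2(d[1],d[0]))+99.27).round(2),"tool yaw",(np.degrees(np.arctan2(R[1,1],R[0,1]))-90).round(2),"F gate axes",(np.diag([-1,1,-1])@R.T@s["wrist_force"]).round(2),"M",s["moment"].round(2),"gap",(s["finger_gap"]*91.9).round(1))
                                                                                                                                                                                                                                                                                                                   ^^^^^^^^^^^^^^^^^^^^^^^^^^^^
AttributeError: 'float' object has no attribute 'round'
```

Request:
apply_moves --moves '[[[-0.4,-0.062,0,0,0,-0.014,1.0],[-0.576,-0.088,0,0,0,-0.02,1.0],[-0.576,-0.088,0,0,0,-0.02,1.0],[-0.576,-0.088,0,0,0,-0.02,1.0],[-0.576,-0.088,0,0,0,-0.02,1.0],[-0.4,-0.062,0,0,0,-0.014,1.0],[0,0,0,0,0,0,1.0],[0,0,0,0,0,0,1.0]]]'

```text
time_s: 7.45
ee_pos: [0.6105, 0.0114, 0.2435]
eef_rot: [0.0, 0.09, 0.996, -0.0]
wrist_force: [-0.2, -1.7, -1.4]
finger_gap: 0.185
```

```bash
sed -i 's/(s\["finger_gap"\]\*91.9).round(1)/round(s["finger_gap"]*91.9,1)/' h.py
python3 -c "
from h import *
st()
c=vision.grab_frame('scene'); cv2.imwrite(f'pics/scene4.png',cv2.resize(cv2.cvtColor(c['frame'][140:290,140:340],cv2.COLOR_RGB2BGR),None,fx=3.5,fy=3.5))"
```

```text
t 7.45 p [0.6105 0.0114 0.2435] r 0.2937 gate yaw -10.42 tool yaw -10.32 F gate axes [ 0.11 -1.67 -1.43] M [-0.23  0.05 -0.15] gap 17.0
```

View pics/scene4.png

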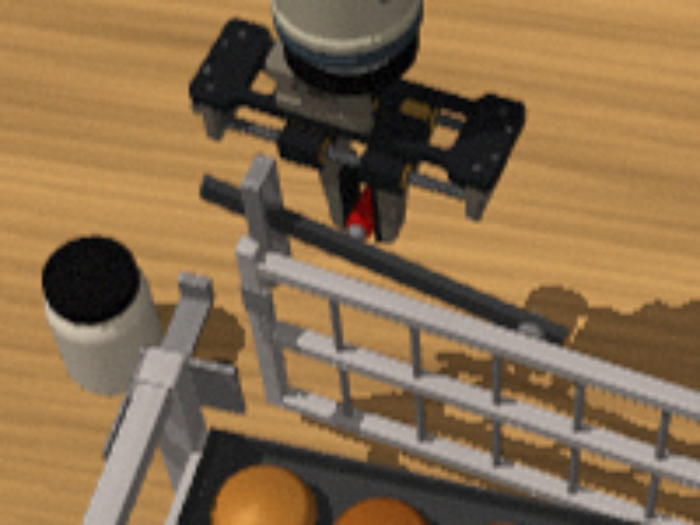

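Request:
apply_moves --moves '[[[-0.3,-0.05,0,0,0,-0.01,1.0],[-0.43,-0.068,0,0,0,-0.015,1.0],[-0.43,-0.068,0,0,0,-0.015,1.0],[-0.29,-0.046,0,0,0,-0.01,1.0],[0,0,0,0,0,0,1.0],[0,0,0,0,0,0,1.0]]]'

```text
time_s: 8.0
ee_pos: [0.6244, 0.0068, 0.2436]
eef_rot: [0.0, 0.065, 0.998, -0.0]
wrist_force: [-0.0, -2.5, -2.4]
finger_gap: 0.188
```

```bash
python3 -c "
from h import *
st()
c=vision.grab_frame('scene'); cv2.imwrite(f'pics/scene5.png',cv2.resize(cv2.cvtColor(c['frame'][160:280,150:310],cv2.COLOR_RGB2BGR),None,fx=4.5,fy=4.5))"
```

```text
t 8.0 p [0.6244 0.0068 0.2436] r 0.2938 gate yaw -7.57 tool yaw -7.44 F gate axes [ 0.32 -2.52 -2.38] M [-0.42  0.03 -0.05] gap 17.3
```

View pics/scene5.png

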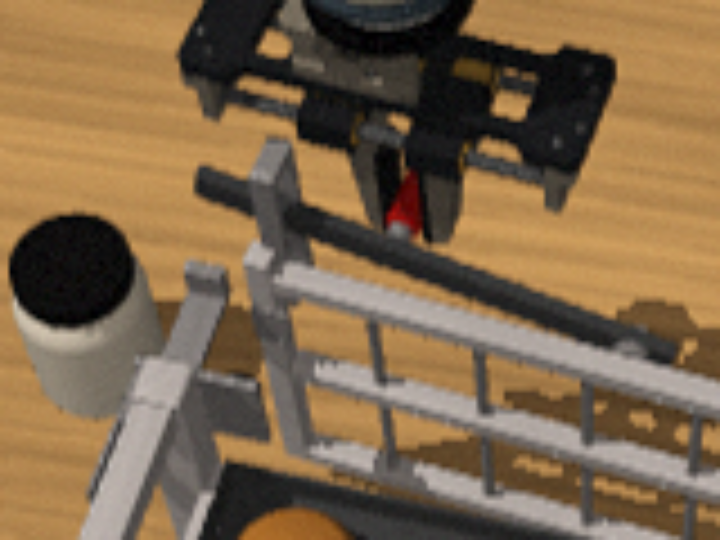

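Request:
apply_moves --moves '[[[-0.15,-0.023,0,0,0,-0.005,1.0],[-0.15,-0.023,0,0,0,-0.005,1.0],[0,0,0,0,0,0,1.0]]]'

```text
time_s: 8.3
ee_pos: [0.6271, 0.006, 0.2436]
eef_rot: [0.0, 0.06, 0.998, -0.0]
wrist_force: [-0.2, -3.3, -1.6]
finger_gap: 0.186
```

```bash
python3 -c "
from h import *
st()"
```

```text
t 8.3 p [0.6271 0.006  0.2436] r 0.2938 gate yaw -7.01 tool yaw -6.84 F gate axes [ 0.16 -3.3  -1.61] M [-0.64  0.15 -0.13] gap 17.1
```

Request:
apply_moves --moves '[[[-0.1,-0.016,0,0,0,-0.0035,1.0],[-0.1,-0.016,0,0,0,-0.0035,1.0],[0,0,0,0,0,0,1.0]]]'

```text
time_s: 8.55
ee_pos: [0.6291, 0.0055, 0.2436]
eef_rot: [0.0, 0.056, 0.998, -0.0]
wrist_force: [0.3, -4.9, -1.2]
finger_gap: 0.189
```

```bash
python3 -c "
from h import *
st()"
```

```text
t 8.55 p [0.6291 0.0055 0.2436] r 0.2938 gate yaw -6.62 tool yaw -6.44 F gate axes [ 0.85 -4.83 -1.19] M [-0.74  0.18 -0.08] gap 17.4
```

Request:
apply_moves --moves '[[[-0.1,-0.016,0,0,0,-0.0035,1.0],[-0.1,-0.016,0,0,0,-0.0035,1.0],[0,0,0,0,0,0,1.0]]]'

```text
time_s: 8.8
ee_pos: [0.6311, 0.0049, 0.2436]
eef_rot: [0.0, 0.053, 0.999, -0.0]
wrist_force: [-1.4, -5.1, -2.4]
finger_gap: 0.188
```

```bash
python3 -c "
from h import *
st()"
```

```text
t 8.8 p [0.6311 0.0049 0.2436] r 0.2938 gate yaw -6.22 tool yaw -6.04 F gate axes [-0.87 -5.2  -2.45] M [-0.82  0.22 -0.08] gap 17.3
```

Request:
apply_moves --moves '[[[-0.1,-0.06,0,0,0,-0.0035,1.0],[-0.1,-0.03,0,0,0,-0.0035,1.0],[0,0,0,0,0,0,1.0]]]'

```text
time_s: 9.05
ee_pos: [0.6331, 0.0043, 0.2436]
eef_rot: [0.0, 0.049, 0.999, 0.0]
wrist_force: [-0.1, -2.4, -2.1]
finger_gap: 0.189
```

```bash
python3 -c "
from h import *
st()"
```

```text
t 9.05 p [0.6331 0.0043 0.2436] r 0.2938 gate yaw -5.8 tool yaw -5.64 F gate axes [ 0.12 -2.42 -2.11] M [-0.38  0.03 -0.03] gap 17.3
```

Request:
apply_moves --moves '[[[-0.1,-0.03,0,0,0,-0.0035,1.0],[-0.1,-0.016,0,0,0,-0.0035,1.0],[0,0,0,0,0,0,1.0]]]'

```text
time_s: 9.3
ee_pos: [0.6351, 0.0037, 0.2436]
eef_rot: [0.0, 0.046, 0.999, 0.0]
wrist_force: [-0.5, 0.0, -1.4]
finger_gap: 0.191
```

```bash
python3 -c "
from h import *
st()"
```

```text
t 9.3 p [0.6351 0.0037 0.2436] r 0.2939 gate yaw -5.4 tool yaw -5.24 F gate axes [-0.51 -0.01 -1.44] M [-0.01 -0.05 -0.07] gap 17.5
```

Request:
apply_moves --moves '[[[-0.1,-0.016,0,0,0,-0.0035,1.0],[-0.1,-0.016,0,0,0,-0.0035,1.0],[0,0,0,0,0,0,1.0]]]'

```text
time_s: 9.55
ee_pos: [0.637, 0.0032, 0.2436]
eef_rot: [0.0, 0.042, 0.999, 0.0]
wrist_force: [0.6, 2.3, -2.3]
finger_gap: 0.188
```

```bash
python3 -c "
from h import *
st()"
```

```text
t 9.55 p [0.637  0.0032 0.2436] r 0.2939 gate yaw -5.01 tool yaw -4.84 F gate axes [ 0.4  2.3 -2.3] M [ 0.23 -0.14 -0.05] gap 17.3
```

Request:
apply_moves --moves '[[[-0.1,-0.016,0,0,0,-0.0035,1.0],[-0.05,-0.008,0,0,0,-0.0018,1.0],[0,0,0,0,0,0,1.0]]]'

```text
time_s: 9.8
ee_pos: [0.6384, 0.0028, 0.2436]
eef_rot: [0.0, 0.04, 0.999, 0.0]
wrist_force: [1.4, 2.5, -2.7]
finger_gap: 0.185
```

```bash
python3 -c "
from h import *
st()"
```

```text
t 9.8 p [0.6384 0.0028 0.2436] r 0.2939 gate yaw -4.73 tool yaw -4.54 F gate axes [ 1.24  2.65 -2.7 ] M [ 0.47 -0.12 -0.07] gap 17.0
```

Request:
apply_moves --moves '[[[-0.1,-0.006,0,0,0,-0.0035,1.0],[-0.05,-0.003,0,0,0,-0.0018,1.0],[0,0,0,0,0,0,1.0]]]'

```text
time_s: 10.05
ee_pos: [0.6398, 0.0024, 0.2436]
eef_rot: [0.0, 0.037, 0.999, 0.0]
wrist_force: [1.4, 3.3, -3.2]
finger_gap: 0.185
```

```bash
python3 -c "
from h import *
st()"
```

```text
t 10.05 p [0.6398 0.0024 0.2436] r 0.294 gate yaw -4.44 tool yaw -4.24 F gate axes [ 1.13  3.35 -3.19] M [ 0.53 -0.16 -0.13] gap 17.0
```

Request:
apply_moves --moves '[[[-0.1,-0.012,0,0,0,-0.0035,1.0],[-0.05,-0.006,0,0,0,-0.0018,1.0],[0,0,0,0,0,0,1.0]]]'

```text
time_s: 10.3
ee_pos: [0.6413, 0.0021, 0.2436]
eef_rot: [0.0, 0.034, 0.999, 0.0]
wrist_force: [0.9, 2.6, -3.3]
finger_gap: 0.185
```

```bash
python3 -c "
from h import *
st()
c=vision.grab_frame('scene'); cv2.imwrite(f'pics/scene6.png',cv2.resize(cv2.cvtColor(c['frame'][160:280,150:310],cv2.COLOR_RGB2BGR),None,fx=4.5,fy=4.5))"
```

```text
t 10.3 p [0.6413 0.0021 0.2436] r 0.2939 gate yaw -4.15 tool yaw -3.93 F gate axes [ 0.68  2.63 -3.31] M [ 0.56 -0.11 -0.07] gap 17.0
```

View pics/scene6.png

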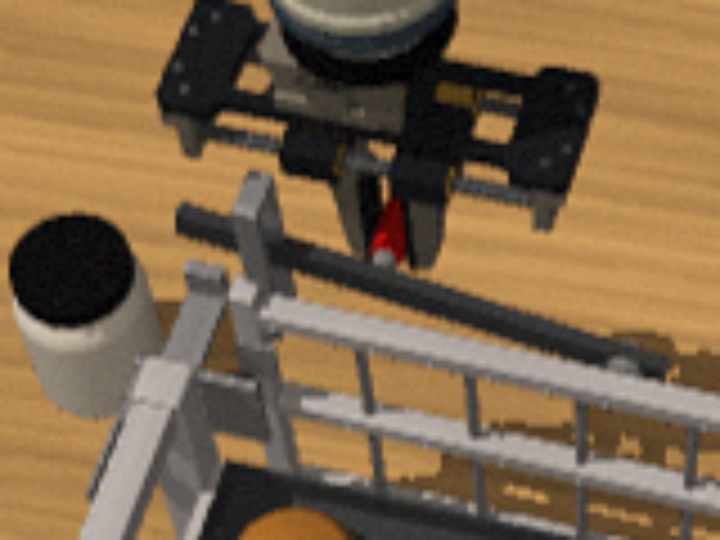

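Request:
apply_moves --moves '[[[-0.1,-0.016,0,0,0,-0.0035,1.0],[-0.05,-0.008,0,0,0,-0.0018,1.0],[0,0,0,0,0,0,1.0]]]'

```text
time_s: 10.6
ee_pos: [0.6427, 0.0017, 0.2436]
eef_rot: [0.0, 0.032, 0.999, 0.0]
wrist_force: [1.7, 2.3, -2.8]
finger_gap: 0.185
```

```bash
python3 -c "
from h import *
st()"
```

```text
t 10.6 p [0.6427 0.0017 0.2436] r 0.294 gate yaw -3.86 tool yaw -3.64 F gate axes [ 1.55  2.41 -2.78] M [ 0.61 -0.11 -0.11] gap 17.0
```

Request:
apply_moves --moves '[[[-0.1,-0.014,0,0,0,-0.0035,1.0],[0,0,0,0,0,0,1.0],[0,0,0,0,0,0,1.0]]]'

```text
time_s: 10.85
ee_pos: [0.6438, 0.0015, 0.2436]
eef_rot: [0.0, 0.03, 1.0, 0.0]
wrist_force: [1.2, 2.7, -2.6]
finger_gap: 0.187
```

```bash
python3 -c "
from h import *
st()"
```

```text
t 10.85 p [0.6438 0.0015 0.2436] r 0.2939 gate yaw -3.65 tool yaw -3.44 F gate axes [ 1.05  2.81 -2.61] M [ 0.53 -0.18 -0.11] gap 17.2
```

Request:
apply_moves --moves '[[[-0.1,-0.014,0,0,0,-0.0035,1.0],[0,0,0,0,0,0,1.0],[0,0,0,0,0,0,1.0]]]'

```text
time_s: 11.1
ee_pos: [0.6447, 0.0012, 0.2436]
eef_rot: [0.0, 0.028, 1.0, -0.0]
wrist_force: [1.1, 1.9, -2.3]
finger_gap: 0.185
```

```bash
python3 -c "
from h import *
st()"
```

```text
t 11.1 p [0.6447 0.0012 0.2436] r 0.294 gate yaw -3.46 tool yaw -3.24 F gate axes [ 0.98  1.91 -2.35] M [ 0.58 -0.18 -0.1 ] gap 17.0
```

Request:
apply_moves --moves '[[[-0.1,-0.014,0,0,0,-0.0035,1.0],[0,0,0,0,0,0,1.0],[0,0,0,0,0,0,1.0]]]'

```text
time_s: 11.35
ee_pos: [0.6457, 0.001, 0.2436]
eef_rot: [0.0, 0.027, 1.0, -0.0]
wrist_force: [1.3, 2.9, -2.9]
finger_gap: 0.188
```

Request:
apply_moves --moves '[[[-0.1,-0.014,0,0,0,-0.0035,1.0],[0,0,0,0,0,0,1.0],[0,0,0,0,0,0,1.0]]]'

```text
time_s: 11.6
ee_pos: [0.6467, 0.0008, 0.2436]
eef_rot: [0.0, 0.025, 1.0, -0.0]
wrist_force: [1.9, 2.4, -2.7]
finger_gap: 0.184
```

```bash
python3 -c "
from h import *
st()"
```

```text
t 11.6 p [0.6467 0.0008 0.2436] r 0.294 gate yaw -3.07 tool yaw -2.84 F gate axes [ 1.81  2.47 -2.74] M [ 0.42 -0.11 -0.09] gap 16.9
```

Request:
apply_moves --moves '[[[-0.1,-0.014,0,0,0,-0.0035,1.0],[0,0,0,0,0,0,1.0],[0,0,0,0,0,0,1.0]]]'

```text
time_s: 11.85
ee_pos: [0.6477, 0.0006, 0.2436]
eef_rot: [0.0, 0.023, 1.0, -0.0]
wrist_force: [0.8, 1.7, -3.1]
finger_gap: 0.186
```

Request:
apply_moves --moves '[[[-0.1,-0.014,0,0,0,-0.0035,1.0],[0,0,0,0,0,0,1.0],[0,0,0,0,0,0,1.0]]]'

```text
time_s: 12.1
ee_pos: [0.6487, 0.0004, 0.2436]
eef_rot: [0.0, 0.021, 1.0, -0.0]
wrist_force: [1.2, 2.0, -2.4]
finger_gap: 0.188
```

```bash
python3 -c "
from h import *
st()
c=vision.grab_frame('scene'); cv2.imwrite(f'pics/scene7.png',cv2.resize(cv2.cvtColor(c['frame'][160:280,150:310],cv2.COLOR_RGB2BGR),None,fx=4.5,fy=4.5))"
```

```text
t 12.1 p [6.487e-01 4.000e-04 2.436e-01] r 0.294 gate yaw -2.68 tool yaw -2.44 F gate axes [ 1.08  2.08 -2.44] M [ 0.3  -0.08 -0.1 ] gap 17.3
```

View pics/scene7.png

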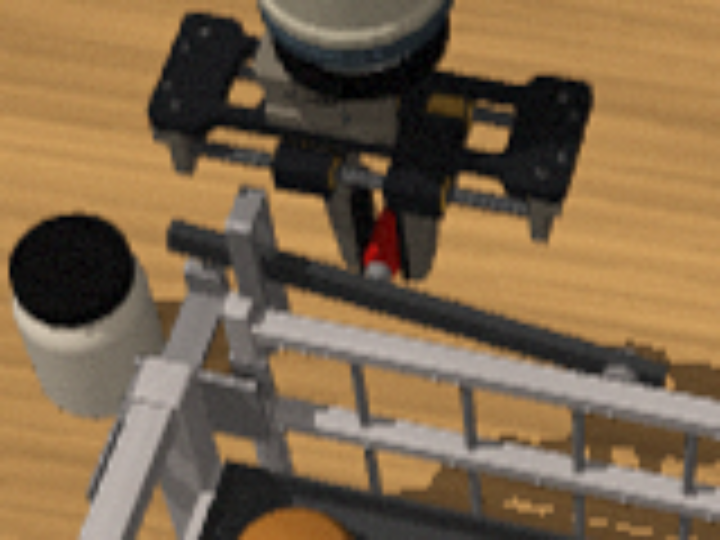

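Request:
apply_moves --moves '[[[-0.1,-0.014,0,0,0,-0.0035,1.0],[0,0,0,0,0,0,1.0],[0,0,0,0,0,0,1.0]]]'

```text
time_s: 12.4
ee_pos: [0.6496, 0.0002, 0.2436]
eef_rot: [0.0, 0.02, 1.0, -0.0]
wrist_force: [0.2, 0.7, -2.6]
finger_gap: 0.185
```

Request:
apply_moves --moves '[[[-0.1,-0.014,0,0,0,-0.0035,1.0],[0,0,0,0,0,0,1.0],[0,0,0,0,0,0,1.0]]]'

```text
time_s: 12.65
ee_pos: [0.6506, -0.0, 0.2436]
eef_rot: [0.0, 0.018, 1.0, -0.0]
wrist_force: [1.1, 0.2, -2.5]
finger_gap: 0.184
```

```bash
python3 -c "
from h import *
st()"
```

```text
t 12.65 p [ 0.6506 -0.      0.2436] r 0.294 gate yaw -2.28 tool yaw -2.04 F gate axes [ 1.11  0.26 -2.54] M [ 0.18 -0.07 -0.07] gap 16.9
```

Request:
apply_moves --moves '[[[-0.1,-0.014,0,0,0,-0.0035,1.0],[0,0,0,0,0,0,1.0],[0,0,0,0,0,0,1.0]]]'

```text
time_s: 12.9
ee_pos: [0.6514, -0.0002, 0.2435]
eef_rot: [-0.0, 0.016, 1.0, -0.0]
wrist_force: [-0.2, 0.6, -2.3]
finger_gap: 0.188
```

Request:
apply_moves --moves '[[[-0.1,-0.014,0,0,0,-0.0035,1.0],[0,0,0,0,0,0,1.0],[0,0,0,0,0,0,1.0]]]'

```text
time_s: 13.15
ee_pos: [0.6519, -0.0003, 0.2433]
eef_rot: [-0.001, 0.014, 1.0, -0.0]
wrist_force: [-3.6, -0.6, -2.5]
finger_gap: 0.188
```

```bash
python3 -c "
from h import *
st()"
```

```text
t 13.15 p [ 6.519e-01 -3.000e-04  2.433e-01] r 0.294 gate yaw -2.03 tool yaw -1.64 F gate axes [-3.59 -0.7  -2.55] M [ 0.03  0.72 -0.11] gap 17.2
```

Contact with the buffer starts near x = 0.651. I'll press on in small steps.

Request:
apply_moves --moves '[[[-0.1,-0.014,0,0,0,-0.0025,1.0],[0,0,0,0,0,0,1.0],[0,0,0,0,0,0,1.0]]]' --squeeze 35

```text
time_s: 13.4
ee_pos: [0.6524, -0.0004, 0.2431]
eef_rot: [-0.001, 0.013, 1.0, -0.0]
wrist_force: [-6.6, -0.2, -1.6]
finger_gap: 0.188
```

```bash
python3 -c "
from h import *
st()"
```

```text
t 13.4 p [ 6.524e-01 -4.000e-04  2.431e-01] r 0.294 gate yaw -1.92 tool yaw -1.49 F gate axes [-6.58 -0.41 -1.59] M [ 0.06  1.16 -0.13] gap 17.3
```

Request:
apply_moves --moves '[[[-0.1,-0.014,0,0,0,-0.0025,1.0],[0,0,0,0,0,0,1.0],[0,0,0,0,0,0,1.0]]]'

```text
time_s: 13.65
ee_pos: [0.6528, -0.0005, 0.2429]
eef_rot: [-0.002, 0.012, 1.0, 0.0]
wrist_force: [-8.6, -0.4, -1.4]
finger_gap: 0.186
```

```bash
python3 -c "
from h import *
st()"
```

```text
t 13.65 p [ 6.528e-01 -5.000e-04  2.429e-01] r 0.294 gate yaw -1.85 tool yaw -1.35 F gate axes [-8.63 -0.61 -1.39] M [ 0.17  1.48 -0.17] gap 17.1
```

Request:
apply_moves --moves '[[[-0.1,-0.014,0,0,0,-0.0015,1.0],[-0.1,-0.014,0,0,0,-0.0015,1.0],[0,0,0,0,0,0,1.0],[0,0,0,0,0,0,1.0]]]'

```text
time_s: 13.98
ee_pos: [0.6535, -0.0007, 0.2424]
eef_rot: [-0.004, 0.01, 1.0, 0.0]
wrist_force: [-13.0, 0.2, -1.9]
finger_gap: 0.186
```

```bash
python3 -c "
from h import *
st()"
```

```text
t 13.98 p [ 0.6535 -0.0007  0.2424] r 0.2941 gate yaw -1.7 tool yaw -1.18 F gate axes [-13.    -0.05  -1.95] M [ 0.2   2.15 -0.24] gap 17.1
```

Request:
apply_moves --moves '[[[-0.1,-0.014,0,0,0,-0.0015,1.0],[0,0,0,0,0,0,1.0],[0,0,0,0,0,0,1.0]]]'

```text
time_s: 14.23
ee_pos: [0.6539, -0.0009, 0.2421]
eef_rot: [-0.004, 0.01, 1.0, 0.0]
wrist_force: [-14.2, 1.1, -1.5]
finger_gap: 0.185
```

```bash
python3 -c "
from h import *
st()
c=vision.grab_frame('scene'); cv2.imwrite(f'pics/scene8.png',cv2.resize(cv2.cvtColor(c['frame'][160:280,150:310],cv2.COLOR_RGB2BGR),None,fx=4.5,fy=4.5))"
```

```text
t 14.23 p [ 0.6539 -0.0009  0.2421] r 0.2942 gate yaw -1.63 tool yaw -1.1 F gate axes [-14.19   0.87  -1.64] M [ 0.24  2.45 -0.22] gap 17.0
```

View pics/scene8.png

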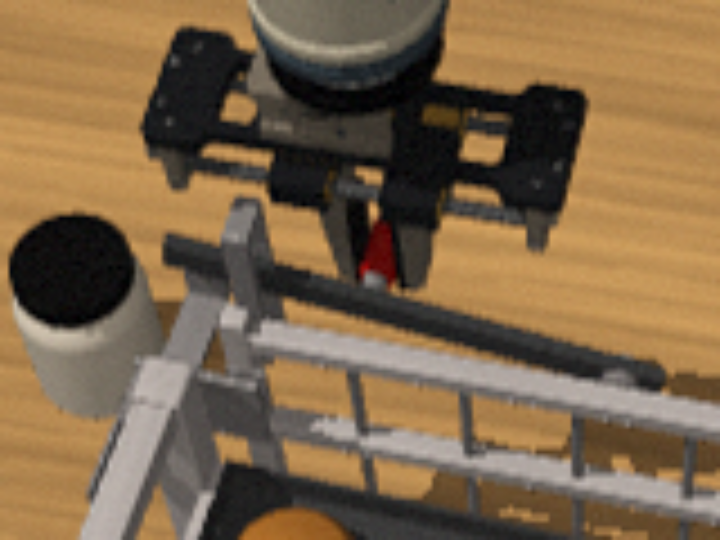

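Request:
apply_moves --moves '[[[-0.12,-0.014,0,0,0,0,1.0],[0,0,0,0,0,0,1.0],[0,-0.03,0.3,0,0,0,1.0],[0,-0.05,0.3,0,0,0,1.0],[0,-0.04,0.2,0,0,0,1.0],[0,0,0,0,0,0,1.0],[0,0,0,0,0,0,1.0]]]'

```text
time_s: 14.87
ee_pos: [0.6543, -0.002, 0.2339]
eef_rot: [-0.005, 0.01, 1.0, 0.0]
wrist_force: [-16.7, 0.2, 0.8]
finger_gap: 0.184
```

```bash
python3 -c "
from h import *
st()"
```

```text
t 14.87 p [ 0.6543 -0.002   0.2339] r 0.2952 gate yaw -1.5 tool yaw -1.1 F gate axes [-16.72  -0.15   0.63] M [ 0.62  2.93 -0.12] gap 16.9
```

Request:
apply_moves --moves '[[[0,-0.02,0.2,0,0,0,1.0],[0,-0.02,0.2,0,0,0,1.0],[0,0,0,0,0,0,1.0],[0,0,0,0,0,0,1.0]]]'

```text
time_s: 15.2
ee_pos: [0.6543, -0.0023, 0.2299]
eef_rot: [-0.005, 0.01, 1.0, 0.0]
wrist_force: [-16.0, 1.3, 0.1]
finger_gap: 0.188
```

```bash
python3 -c "
from h import *
st()"
```

```text
t 15.2 p [ 0.6543 -0.0023  0.2299] r 0.2955 gate yaw -1.49 tool yaw -1.1 F gate axes [-15.98   1.03  -0.07] M [ 0.61  2.85 -0.16] gap 17.3
```

Request:
apply_moves --moves '[[[0,-0.01,0.15,0,0,0,1.0],[0,-0.01,0.15,0,0,0,1.0],[0,0,0,0,0,0,1.0],[0,0,0,0,0,0,1.0]]]'

```text
time_s: 15.53
ee_pos: [0.6544, -0.0025, 0.2269]
eef_rot: [-0.005, 0.01, 1.0, 0.0]
wrist_force: [-15.8, 1.0, -0.5]
finger_gap: 0.186
```

```bash
python3 -c "
from h import *
st()
c=vision.grab_frame('scene'); cv2.imwrite(f'pics/scene9.png',cv2.resize(cv2.cvtColor(c['frame'][160:280,150:310],cv2.COLOR_RGB2BGR),None,fx=4.5,fy=4.5))"
```

```text
t 15.53 p [ 0.6544 -0.0025  0.2269] r 0.2957 gate yaw -1.47 tool yaw -1.1 F gate axes [-15.77   0.71  -0.65] M [ 0.56  2.75 -0.2 ] gap 17.1
```

View pics/scene9.png

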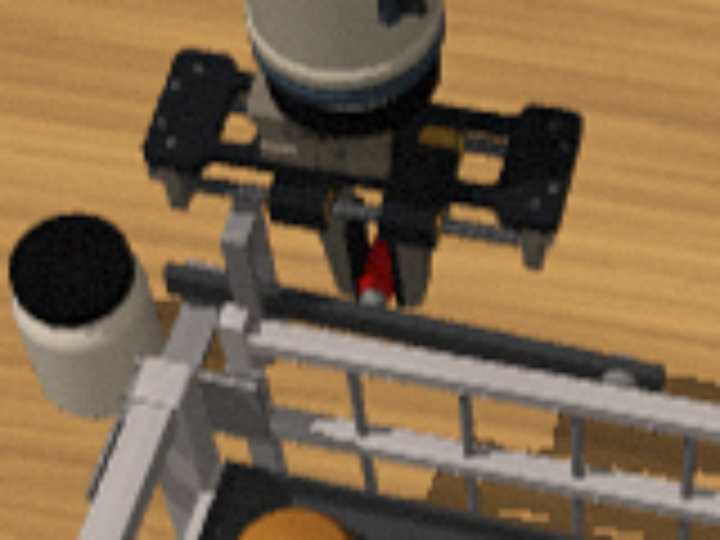

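Request:
apply_moves --moves '[[[0,-0.006,0.15,0,0,0,1.0],[0,-0.004,0.15,0,0,0,1.0],[0,0,0,0,0,0,1.0],[0,0,0,0,0,0,1.0]]]'

```text
time_s: 15.92
ee_pos: [0.6544, -0.0026, 0.2237]
eef_rot: [-0.005, 0.01, 1.0, 0.0]
wrist_force: [-16.0, 1.8, -0.9]
finger_gap: 0.183
```

Request:
apply_moves --moves '[[[0,0,0.1,0,0,0,1.0],[0,0,0.1,0,0,0,1.0],[0,0,0,0,0,0,1.0],[0,0,0,0,0,0,1.0]]]'

```text
time_s: 16.25
ee_pos: [0.6544, -0.0026, 0.2218]
eef_rot: [-0.005, 0.01, 1.0, 0.0]
wrist_force: [-14.6, 1.4, -0.9]
finger_gap: 0.185
```

```bash
python3 -c "
from h import *
st()"
```

```text
t 16.25 p [ 0.6544 -0.0026  0.2218] r 0.2958 gate yaw -1.47 tool yaw -1.1 F gate axes [-14.65   1.16  -1.02] M [ 0.5   2.68 -0.27] gap 17.0
```

Request:
apply_moves --moves '[[[0,0,0.1,0,0,0,1.0],[0,0,0,0,0,0,1.0],[0,0,0,0,0,0,1.0]]]'

```text
time_s: 16.5
ee_pos: [0.6544, -0.0026, 0.2209]
eef_rot: [-0.005, 0.01, 1.0, 0.0]
wrist_force: [-15.8, 1.6, -0.4]
finger_gap: 0.186
```

Request:
apply_moves --moves '[[[0,0,0.1,0,0,0,1.0],[0,0,0,0,0,0,1.0],[0,0,0,0,0,0,1.0]]]'

```text
time_s: 16.75
ee_pos: [0.6547, -0.0027, 0.2206]
eef_rot: [-0.005, 0.01, 1.0, 0.0]
wrist_force: [-17.7, 1.4, 4.4]
finger_gap: 0.186
```

```bash
python3 -c "
from h import *
st()"
```

```text
t 16.75 p [ 0.6547 -0.0027  0.2206] r 0.2958 gate yaw -1.42 tool yaw -1.1 F gate axes [-17.72   1.06   4.27] M [ 0.42  2.87 -0.15] gap 17.1
```

The floor is met at TCP z ≈ 0.2207, with Fz rising to +4 N. I'll ease off the push so the nose takes the bar.

Request:
apply_moves --moves '[[[0.1,0,-0.05,0,0,0,1.0],[0.1,0,0,0,0,0,1.0],[0.1,0,0,0,0,0,1.0],[0.1,0,0,0,0,0,1.0],[0,0,0,0,0,0,1.0],[0,0,0,0,0,0,1.0]]]'

```text
time_s: 17.25
ee_pos: [0.653, -0.0024, 0.2213]
eef_rot: [-0.002, 0.01, 1.0, 0.0]
wrist_force: [-6.8, 3.4, -1.6]
finger_gap: 0.182
```

```bash
python3 -c "
from h import *
st()"
```

```text
t 17.25 p [ 0.653  -0.0024  0.2213] r 0.2958 gate yaw -1.75 tool yaw -1.1 F gate axes [-6.84  3.24 -1.66] M [ 0.5   1.25 -0.29] gap 16.7
```

Request:
apply_moves --moves '[[[0.1,0,0,0,0,0,1.0],[0.1,0,0,0,0,0,1.0],[0,0,0,0,0,0,1.0],[0,0,0,0,0,0,1.0]]]'

```text
time_s: 17.58
ee_pos: [0.6525, -0.0023, 0.222]
eef_rot: [-0.0, 0.01, 1.0, 0.001]
wrist_force: [-3.7, 4.1, -3.2]
finger_gap: 0.186
```

```bash
python3 -c "
from h import *
st()"
```

```text
t 17.58 p [ 0.6525 -0.0023  0.222 ] r 0.2958 gate yaw -1.84 tool yaw -1.1 F gate axes [-3.76  4.04 -3.23] M [ 0.76  0.55 -0.32] gap 17.1
```

Request:
apply_moves --moves '[[[0,0,0.08,0,0,0,1.0],[0,0,0.06,0,0,0,1.0],[0.1,-0.03,0,0,0,0,1.0],[0,0,0,0,0,0,1.0],[0,0,0,0,0,0,1.0]]]'

```text
time_s: 18.0
ee_pos: [0.6525, -0.0023, 0.2211]
eef_rot: [0.001, 0.01, 1.0, 0.001]
wrist_force: [-1.8, 4.3, -2.4]
finger_gap: 0.182
```

```bash
python3 -c "
from h import *
st()"
```

```text
t 18.0 p [ 0.6525 -0.0023  0.2211] r 0.2959 gate yaw -1.85 tool yaw -1.1 F gate axes [-1.9   4.27 -2.38] M [ 1.05  0.09 -0.35] gap 16.7
```

Request:
apply_moves --moves '[[[0.1,-0.02,0,0,0,0,1.0],[0,0,0,0,0,0,1.0],[0,0,0,0,0,0,1.0]]]'

```text
time_s: 18.25
ee_pos: [0.6524, -0.0023, 0.2214]
eef_rot: [0.002, 0.01, 1.0, 0.001]
wrist_force: [2.7, 6.5, -3.1]
finger_gap: 0.187
```

```bash
python3 -c "
from h import *
st()"
```

```text
t 18.25 p [ 0.6524 -0.0023  0.2214] r 0.2959 gate yaw -1.86 tool yaw -1.1 F gate axes [ 2.53  6.55 -3.14] M [ 1.22 -0.38 -0.32] gap 17.2
```

The pull-back is held: x stays at 0.6524 while the force has reversed, so the nose holds the bar. I'll settle the bar, release and withdraw upward.

Request:
apply_moves --moves '[[[-0.05,0.1,0.08,0,0,0,1.0],[0,0.05,0.03,0,0,0,1.0],[0,0,0,0,0,0,1.0],[0,0,0,0,0,0,1.0]]]'

```text
time_s: 18.58
ee_pos: [0.6524, -0.0022, 0.2206]
eef_rot: [0.001, 0.01, 1.0, -0.0]
wrist_force: [2.1, -0.8, 4.3]
finger_gap: 0.186
```

```bash
python3 -c "
from h import *
st()"
```

```text
t 18.58 p [ 0.6524 -0.0022  0.2206] r 0.2958 gate yaw -1.87 tool yaw -1.1 F gate axes [ 2.09 -0.76  4.27] M [ 0.1  -0.23 -0.31] gap 17.1
```

Request:
apply_moves --moves '[[[0,0,0,0,0,0,2.2],[0,0,0,0,0,0,3],[0,0,0,0,0,0,3.6],[0,0,0,0,0,0,3.6],[0,0,0,0,0,0,3.6],[0,0,0,0,0,0,3.6]]]'

```text
time_s: 19.08
ee_pos: [0.6511, -0.0019, 0.2194]
eef_rot: [-0.0, 0.009, 1.0, -0.0]
wrist_force: [-0.5, -0.7, -0.1]
finger_gap: 0.39
```

```bash
python3 -c "
from h import *
st()
c=vision.grab_frame('scene'); cv2.imwrite(f'pics/scene10.png',cv2.resize(cv2.cvtColor(c['frame'][160:280,150:310],cv2.COLOR_RGB2BGR),None,fx=4.5,fy=4.5))"
```

```text
t 19.08 p [ 0.6511 -0.0019  0.2194] r 0.2958 gate yaw -2.13 tool yaw -1.09 F gate axes [-0.53 -0.75 -0.14] M [ 0.03 -0.01 -0.01] gap 35.8
```

View pics/scene10.png

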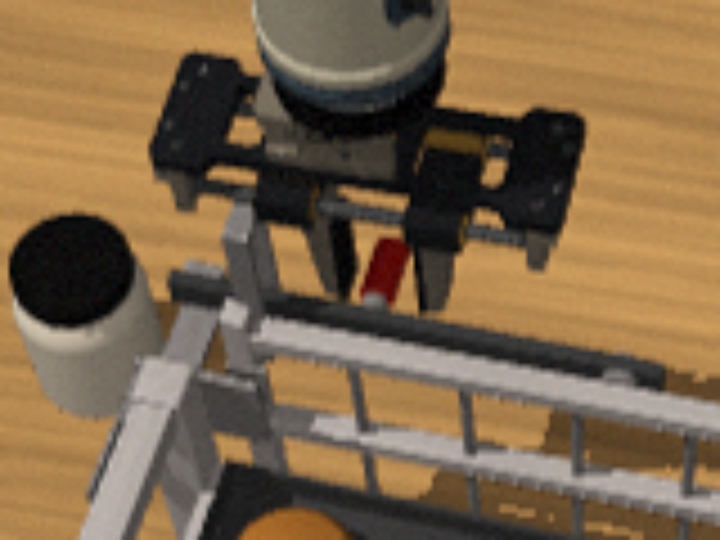

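Forces are back to zero, the knob is free between the fingers, and the bar lies level behind the nose (lip visible at about (205,270), bar behind it). I'll withdraw straight up, then away.

Request:
apply_moves --moves '[[[0,0,-0.5,0,0,0,3.6],[0,0,-1,0,0,0,3.6],[0,0,-2,0,0,0,3.6],[0,0,-2,0,0,0,3.6],[0,0,-2,0,0,0,3.6],[0,0,-2,0,0,0,3.6],[0,0,-1,0,0,0,3.6],[0,0,0,0,0,0,3.6]]]'

```text
time_s: 19.8
ee_pos: [0.6525, -0.0019, 0.3281]
eef_rot: [0.003, 0.01, 1.0, 0.0]
wrist_force: [0.3, 0.2, 0.2]
finger_gap: 0.392
```

Request:
apply_moves --moves '[[[2,0,0,0,0,0,3.6],[3,0,0,0,0,0,3.6],[3,0,0,0,0,0,3.6],[3,0,0,0,0,0,3.6],[3,0,0,0,0,0,3.6],[2,0,0,0,0,0,3.6],[1,0,0,0,0,0,3.6],[0,0,0,0,0,0,3.6]]]'

```text
time_s: 20.47
ee_pos: [0.4795, 0.0013, 0.3243]
eef_rot: [-0.0, 0.01, 1.0, -0.0]
wrist_force: [0.4, -0.4, 0.6]
finger_gap: 0.39
```

Run:
```python
from h import *
st()
rays=[]
for n in ("scene","top"):
    c=vision.grab_frame(n)
    save(c,n+"11f.png")
    x0,y0=((140,160) if n=="scene" else (250,120))
    cv2.imwrite(f"pics/{n}11.png",cv2.resize(cv2.cvtColor(c["frame"][y0:y0+120,x0:x0+160],cv2.COLOR_RGB2BGR),None,fx=4.5,fy=4.5))
    for o in knob(c):
        if 0.5<o[2][0]<0.75 and abs(o[2][1])<.2: print(n,*o)
    for t in ("latch_knob","bar_end","bar_pivot","jar","loaf_tin","scraper"):
        r=vision.mark_of(c,t)
        print(n,t,[(np.round(w(q["point"],c),4).tolist(),round(q["confidence"],2)) for q in r[:1]])
```

```text
t 20.47 p [0.4795 0.0013 0.3243] r 0.3675 gate yaw -29.47 tool yaw -1.09 F gate axes [ 0.39 -0.39  0.59] M [ 0.06 -0.01 -0.05] gap 35.9
scene [234.5 218.6] 71 [ 0.6524 -0.0017  0.2221] [ 0.635 -0.009  0.214] [0.668 0.005 0.227]
scene latch_knob [([0.6499, 0.0055, 0.2142], 0.77)]
scene bar_end [([0.6642, -0.0844, 0.2055], 0.62)]
scene bar_pivot [([0.6871, 0.1191, 0.2176], 0.66)]
scene jar [([0.6123, -0.1927, 0.0039], 0.98)]
scene loaf_tin [([0.7428, 0.4896, 0.0049], 0.79)]
scene scraper []
top [317.  174.4] 51 [ 0.6524 -0.0023  0.2232] [ 0.639 -0.008  0.217] [0.668 0.003 0.228]
top latch_knob [([0.6574, -0.0026, 0.2157], 0.93)]
top bar_end [([0.6671, -0.0831, 0.2043], 0.61)]
top bar_pivot [([0.6911, 0.1201, 0.2098], 0.87)]
top jar [([0.6149, -0.1941, 0.0023], 0.53)]
top loaf_tin [([0.7438, 0.4904, -0.0016], 0.74)]
top scraper [([0.4939, 0.3271, -0.0011], 0.86)]
```

View pics/scene11.png

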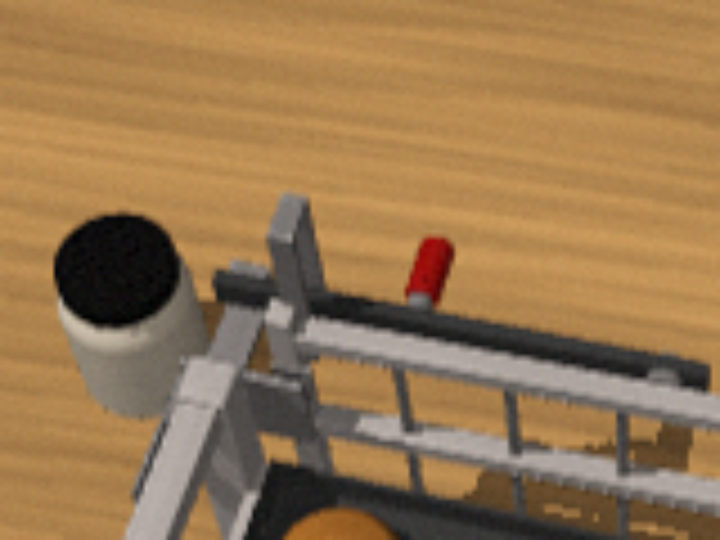

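View pics/top11.png

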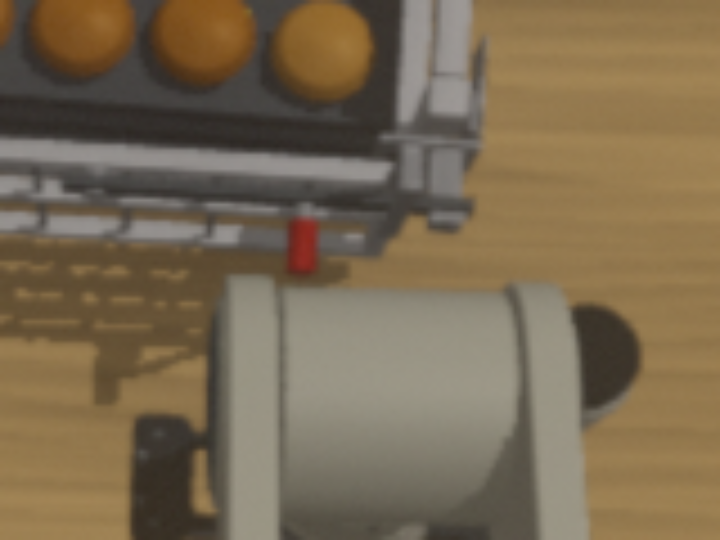

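The bar lies level in the catch, behind the nose (lip at about (250,268), bar end at about (240,285) in the scene crop). The knob top is at z ≈ 0.224, so its centre is at 0.215. The jar and the tin have not moved, nor has the scraper.

```bash
python3 -c "
from h import *
print(manip.sign_off())"
```

```text
the job is handed in; nothing more can be done
None
```

The gate is closed and latched, and I handed the job in at about 21 s of the 54 s allowed.

**What I did:**
- I pinched the red knob from above, raised the bar to about 0.19 rad, and swung the gate in along its hinge arc.
- I met the buffer by feel at knob x of about 0.651.
- I pressed with about 16 to 18 N at the knob, which is roughly 15 N at the buffer.
- I lowered the bar behind the nose until it met the catch floor (about 4 N upward on the tool), eased off, then released and withdrew.

**Last checks:**
- **Latch holds:** pulling back before release moved the gate no further than x 0.6524, while the force on the knob reversed to +2.5 N. After release both cameras still put the knob at x 0.6524.
- **Bar is down:** the knob's top surface is at about z 0.224, so its centre is at about 0.215 and the bar is level. In the scene view the bar lies behind the nose.
- **Robot is clear:** the wrist force was near zero, and the arm is about 17 cm back from the knob.
- **Other items:** the jar, loaf tin and scraper are where they started, within about 3 mm.

**Disagreements:** the network's knob positions in the two views differed by up to 8 mm, so I relied on the red-pixel depth measurements and arm readings instead. No check failed.

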